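Count to the third gap of the desk rack and push the ink bottle in

TASK

Starting from the red-knob end of the desk rack, count its gaps by running a fingertip along the metal rail on top: touch the rail at the first gap, then the second, then the third, and do not touch the rail at the fourth. Then push the ink bottle across the desk into that third gap, all the way back against the back panel, keeping it upright and never lifting it off the desk. Leave the eraser, the binder clip and the rubber stamp where they are.

Things in the scene. Friction and masses are not known exactly. Their poses are not given: they have to be found in the camera images.
- rack: Light wooden rack fixed on the desk: back panel 310 x 10 mm, 44 high; five dividers (6 thick, 40 high, y = 152, 76, 0, -76, -152 mm) run 60 mm forward and make four gaps, 70 mm clear, centred at y = 114, 38, -38, -114; no floor. Origin: on the desk, middle of the panel's front face; -x points out of the open front, +y left along the panel. A bottle that is home has its middle at x = -24 mm.
- rail_a: Leftmost (+y) of four equal metal rail pieces in line on top of the back panel, one behind each gap: 72 mm long (y), 16 wide (x), 10 high, 4 mm seams at the dividers; rigid, fixed. Origin: its centre, at x = +8, y = +114 mm of the rack, 49 mm above the desk. Its flat top, to be touched from above, is 54 mm above the desk.
- rail_b: Second rail piece from the left, as rail_a, at y = +38 mm of the rack.
- rail_c: Third rail piece from the left, as rail_a, at y = -38 mm of the rack.
- rail_d: Rightmost (-y) rail piece, as rail_a, at y = -114 mm of the rack.
- red_knob: Red post with a red ball (24 mm across, top 76 mm above the desk) fixed at one end of the rack, left or right (y = +165 or -165, x = +8 mm of the rack); the other end has a black one alike. Gaps are counted from the red one: if it is at the left, the third gap is at y = -38 mm, else at y = +38 mm. Origin: on the desk under its middle.
- ink_bottle: Dark blue ink bottle with a black cap, 47 x 46 mm and 58 mm high, about 0.16 kg (varies), loose, standing on the desk in front of the rack. It slides when pushed low down. Origin: centre of its underside; z up.
- eraser: Bystander: blue and white eraser, 44 x 21 x 12 mm, loose, lying in an outer gap of the rack. Origin: centre of its underside.
- binder_clip: Bystander: black binder clip, 32 x 20 x 34 mm, loose, standing in the other outer gap. Origin: centre of its underside.
- rubber_stamp: Bystander: rubber stamp with a wooden handle, 25 x 48 mm, 67 mm high, loose, standing to the left of the rack's open front. Origin: centre of its underside.
There are look-alikes about, which are no part of the job. Of the things shaped like the red_knob, the red one is meant.

How it is judged:
On the way, in this order (a step that is already met when the one before it is completed fails the run):
1. a fingertip touches the rail at the first gap from the red knob (((y of red_knob in the frame of rack above 0 m and contact force between the fingers and rail_a above 0.3 N) or (y of red_knob in the frame of rack below 0 m and contact force between the fingers and rail_d above 0.3 N))), for 0.05 s.
2. then at the second gap (((y of red_knob in the frame of rack above 0 m and contact force between the fingers and rail_b above 0.3 N) or (y of red_knob in the frame of rack below 0 m and contact force between the fingers and rail_c above 0.3 N))), for 0.05 s.
3. then at the third gap (((y of red_knob in the frame of rack above 0 m and contact force between the fingers and rail_c above 0.3 N) or (y of red_knob in the frame of rack below 0 m and contact force between the fingers and rail_b above 0.3 N))), for 0.05 s.
4. the ink bottle is pushed home into the third gap (x of ink_bottle in the frame of rack between -0.036 and -0.015 m and ((y of red_knob in the frame of rack above 0 m and y of ink_bottle in the frame of rack between -0.053 and -0.023 m) or (y of red_knob in the frame of rack below 0 m and y of ink_bottle in the frame of rack between 0.023 and 0.053 m))), for 0.2 s.
At the end, for the whole second after the job is handed in: The ink bottle stands upright (within 0.1 rad) on the desk and at rest in the third gap counted from the red knob, its middle within 36 mm of the back panel's front face (24 mm when touching it) and within 15 mm of the gap's centre line; the three bystanders lie within 20 mm of where they were (all of step 4 and angle between ink_bottle's own z axis and vertical below 0.1 rad and height (world z) of ink_bottle below 0.004 m and linear speed of ink_bottle below 0.02 m/s and distance of each of eraser, binder_clip, rubber_stamp from where it was at the start of the episode below 0.02 m).
It fails at once if the rail is touched at the fourth gap from the red knob ((y of red_knob in the frame of rack above 0 m and contact force between the fingers and rail_d above 0.3 N) or (y of red_knob in the frame of rack below 0 m and contact force between the fingers and rail_a above 0.3 N)).
It fails at once if the ink bottle is lifted off the desk (height (world z) of ink_bottle above 0.012 m).
It fails at once if the ink bottle is tipped by more than 0.4 rad (angle between ink_bottle's own z axis and vertical above 0.4 rad).
It fails at once if the eraser, binder clip or rubber stamp is moved more than 20 mm (distance of any of eraser, binder_clip, rubber_stamp from where it was at the start of the episode above 0.02 m).
It also fails if it takes over 64 s, if anything falls off the work surface, if the arm or the gripper's body presses on something with over 40 N, if the wrist force passes 120 N, or if a joint passes its speed limit or range.

ROBOT

A 6-joint arm with a two-finger parallel gripper is mounted at the origin on a cart in front of the work surface, level with it; the furniture and walls round the work are solid. World frame = base frame: x ahead of the robot, y to its left, z up, the work surface at z = 0. Lengths are in m, angles in rad, forces in N, time in s.
With the tool pointing down it reaches from about 0.35 to 0.85 m from the base axis. Payload 8.1 kg.
Tool frame: the origin (TCP) lies midway between the tips of the shut fingers; the grasp point (between the pads) lies robot.grip_depth behind it (robot.grip_depth is the distance from the TCP to the grasp point, in m); z points along the fingers, y is the line along which they close (so a half turn about z gives the same grasp; the last joint's range is limited). The gripper opens to 93 mm and grips with 3 to 60 N. Pads are 15 mm wide; open, the fingers measure 128 mm over their backs; the gripper's body (75 mm by 188 mm) begins 65 mm behind the grasp point.
Start: joints at [1.034, 0.13, 1.488, -0, 1.523, -0.085], TCP at [0.262, 0.54, 0.219] pointing down, gripper open.
Joint ranges: [-2.96, 2.96], [-0.89, 2.26], [0.02, 2.5], [-1.34, 4.48], [0, 2.73], [-2.66, 2.66]. Speed limits (rad/s): [2.39, 2.39, 2.79, 3.14, 3.14, 3.14].

INTERFACE

Orientations are given as a rotation vector (axis times angle).
In Python, from plant import robot gives the robot as it stands.
- The arm moves only by the tool carry_out, never from a script. Its argument "rows" is a list of rows, each a list of 6 numbers: the shift along the tool's x, y, z in m, then the turn, a rotation vector about the tool's x, y, z in degrees. A call has 1 to 12 rows; each row is the pose to reach, as a shift and turn from the pose commanded when the call began, along the tool's axes at that moment; what a row does not reach only later rows make up. A row lasts 1/8 s, in which the tool goes at most 62.5 mm and 10.7 degrees, less where a joint would pass 70% of its speed; a pose out of reach is approached as far as the arm can. A call with a gripper value outside its range is refused whole. "jaw" is the closure in counts, from 0 (fully open) to 255 (shut), set as the call begins (left out, the last holds). The fingers move at their own pace and stop on an object; "force" is the grip in N (left out, the last holds). Time passes only in rows, so rows that repeat a pose let the fingers close. It gives the time, the measured TCP pose, the force, the opening and the grip force at its end, in the units of the state.
- robot.read_state(): the state, without advancing time (a new reading comes with each control period).
- robot.read_camera(name): name is "scene" or "top" or "wrist"; returns the picture (420x560x3 uint8, red, green, blue); there is no depth.
- robot.camera_model(name): a dict with "fx", "fy", "cx", "cy" (pixels), "R" (3x3) and "t" (3): a world point X has camera coordinates R X + t; the wrist camera has in their place "mount" (4x4, takes a point from camera to tool coordinates, whose origin is the TCP and whose axes are the flange's). Camera axes: x right, y down, z forward; pixel columns grow to the right and rows downward; lengths in m; the calibration is good to about 2 mm. A picture is of the moment at which its call begins: read the wrist's pose just before it. camera_model takes no time and is no camera call.
- robot.close_job(): hands the job in; it is judged then, once.
Trained networks look in the newest picture that a camera, given by its name, has taken for a name from the list of things; names that differ only in an ending like _2 or _b are one class to them, and where a whole thing is asked for, a point or a joint stands for the part that bears it (a point fixed in the world has none). Each returns a list of dicts, best first, with "conf" (0 to 1); they miss things now and then, are a little off and sometimes report something else, mostly with a low value. They report only what shows in the picture. A call takes as long as a camera call. They do not tell look-alikes from the thing itself.
- robot.outline_of(camera, target): "pixels" (420x560 bool, what is visible of it) and "pixel" ([column, row] in pixels, amid what is visible of it).
The state is a dict: "t": time; "q": joint angles; "dq": joint speeds; "joint_torque": joint torques, N m; "tool_pos": TCP position; "orientation": TCP orientation; "force": force on the tool from outside, world axes, zero at the start; "wrist_torque": the same for the moment, N m; "opening": finger opening in m; "gripper_force": force on a finger pad.
Only numpy, scipy, OpenCV 4.12 (cv2) and the standard library are available. Lean on these libraries where they do the work, as an engineer would, in place of code of your own. Each camera call takes 0.05 s, during which the arm holds its last target. There are 200 camera calls.

## Working session

There is one attempt and no reset: what is moved stays moved. The work goes in short steps, Python scripts to look and compute and a tool call to move; the robot and the scene stay as the last step left them, time stands still between calls to the robot, and variables do not carry over. Pictures are saved under pics/ and viewed, at most 10 in all, crops included, and the job is handed in when it is done.

Besides the shell and the picture viewer there is one more tool, called after "Request:" by a JSON object that holds its "fn" and its "kwargs", one argument or row to a line. carry_out: Moves the arm, as the interface text tells. Its arguments: {"type":"object","properties":{"rows":{"type":"array"},"jaw":{"type":"number"},"force":{"type":"number"}},"required":["rows"]}

```bash
mkdir -p pics; ls; python3 - <<'E'
from plant import robot
import cv2,numpy as np
s=robot.read_state();print({k:np.round(v,3) for k,v in s.items()},robot.grip_depth)
for c in("scene","top"):
    im=robot.read_camera(c);cv2.imwrite(f"pics/{c}0.png",im[:,:,::-1])
    m=robot.camera_model(c);print(c,m)
    for n in("rack","red_knob","ink_bottle","eraser","binder_clip","rubber_stamp","rail_a"):
        for d in robot.outline_of(c,n):print(n,round(d["conf"],2),np.round(d["pixel"]),d["pixels"].sum())
E
```

```text
pics
{'t': np.float64(0.0), 'q': array([ 1.034,  0.131,  1.489, -0.   ,  1.523, -0.085]), 'dq': array([-0.001,  0.   , -0.   , -0.   , -0.002, -0.   ]), 'joint_torque': array([ 1.0000e-03, -5.5985e+01, -4.9175e+01,  7.7000e-02,  3.5000e-02,
       -0.0000e+00]), 'tool_pos': array([0.262, 0.539, 0.218]), 'orientation': array([-7.040e-01, -3.061e+00,  3.000e-03]), 'force': array([-0.138, -0.314,  0.184]), 'wrist_torque': array([-0.017, -0.053,  0.055]), 'gripper_force': np.float64(0.0), 'opening': np.float64(0.093)} 0.0188
scene {'fx': 487.0801771491897, 'fy': 487.0801771491897, 'cx': 279.0418933333152, 'cy': 213.7096154316194, 'R': array([[ 0.65201436, -0.75820464, -0.00173189],
       [-0.48998151, -0.41961184, -0.76409686],
       [ 0.57861507,  0.49905072, -0.6450992 ]]), 't': array([-0.30726607,  0.39831962,  0.62544499])}
rack 0.84 [315. 242.] 4280
red_knob 0.65 [242. 176.] 203
red_knob 0.52 [270. 179.] 121
red_knob 0.49 [262. 182.] 94
ink_bottle 0.97 [271. 274.] 770
ink_bottle 0.26 [210. 203.] 339
eraser 0.56 [338. 284.] 194
eraser 0.15 [301. 219.] 236
binder_clip 0.6 [262. 221.] 134
rubber_stamp 0.81 [211. 200.] 385
rubber_stamp 0.24 [298. 218.] 190
rail_a 0.79 [281. 201.] 216
rail_a 0.78 [356. 257.] 260
rail_a 0.73 [326. 237.] 224
rail_a 0.62 [338. 284.] 244
rail_a 0.48 [300. 215.] 212
top {'fx': 387.02089072181144, 'fy': 387.02089072181144, 'cx': 272.438156818008, 'cy': 211.70745401608107, 'R': array([[-0.00305043, -0.99981826, -0.01881875],
       [-0.99180664,  0.00542831, -0.12763273],
       [ 0.12771168,  0.01827522, -0.99164295]]), 't': array([0.1329918 , 0.63023327, 0.84894348])}
rack 0.93 [307. 212.] 1883
red_knob 0.62 [235. 200.] 100
ink_bottle 0.6 [304. 268.] 422
ink_bottle 0.17 [358. 216.] 262
eraser 0.64 [352. 235.] 155
eraser 0.17 [324. 209.] 217
binder_clip 0.65 [256. 220.] 96
rail_a 0.7 [257. 199.] 196
rail_a 0.7 [290. 203.] 218
rail_a 0.67 [326. 210.] 239
rail_a 0.65 [356. 215.] 189
```

```bash
python3 - <<'E'
import cv2
a=cv2.imread("pics/scene0.png")[130:330,160:420];cv2.imwrite("pics/s1.png",cv2.resize(a,None,fx=3,fy=3,interpolation=2))
a=cv2.imread("pics/top0.png")[170:320,190:400];cv2.imwrite("pics/t1.png",cv2.resize(a,None,fx=3.8,fy=3.8,interpolation=2))
E
```

```text
(no output)
```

View pics/s1.png

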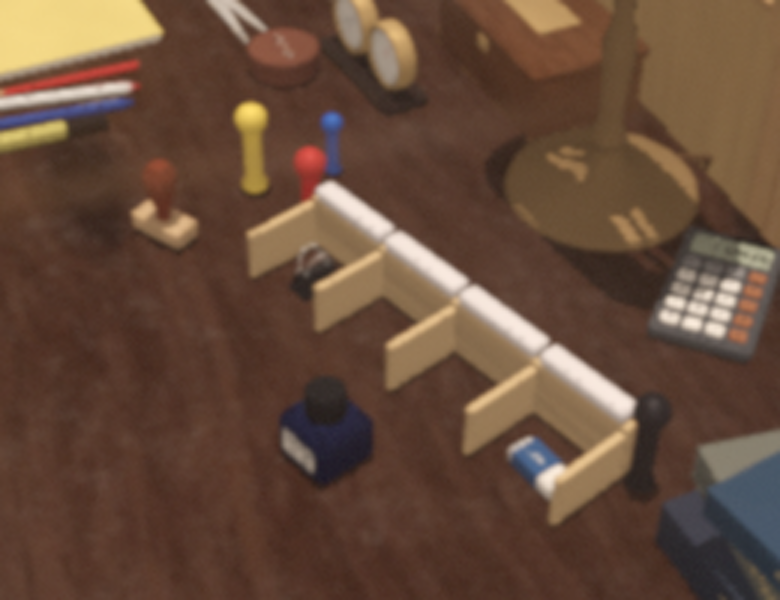

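View pics/t1.png

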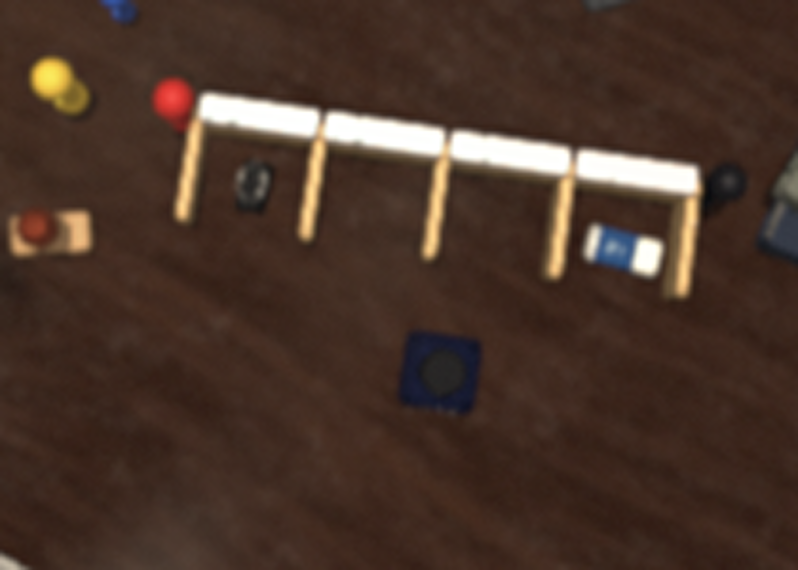

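The scene crop shows the red knob at about (310,165), i.e. full-frame (263,185), and at (175,100) in the top crop, at the rack's left (+y) end. Its look-alikes are yellow at (250,120), blue at (332,125) and black at (650,410), all in scene-crop pixels. So the count runs left to right, and the third gap is at rack y = -38. The bottle stands in front of it, at top-crop (440,372). Next I measure the poses.

```bash
cat > h.py <<'E'
from plant import robot
import cv2,numpy as np
from scipy.optimize import least_squares
from scipy.spatial.transform import Rotation as Ro
def proj(m,X):
    c=np.atleast_2d(X)@np.array(m["R"]).T+m["t"];return np.c_[m["fx"]*c[:,0]/c[:,2]+m["cx"],m["fy"]*c[:,1]/c[:,2]+m["cy"]]
def toplane(m,px,z):
    R=np.array(m["R"]);d=R.T@[(px[0]-m["cx"])/m["fx"],(px[1]-m["cy"])/m["fy"],1];o=-R.T@m["t"]
    return o+d*(z-o[2])/d[2]
def box(x,y,a,w,l,z0,z1):
    P=np.array([[i*w/2,j*l/2,z] for i in(-1,1) for j in(-1,1) for z in(z0,z1)]);c,s=np.cos(a),np.sin(a)
    return P@np.array([[c,s,0],[-s,c,0],[0,0,1]])+[x,y,0]
def rack2w(p,X): # p=x,y,yaw
    c,s=np.cos(p[2]),np.sin(p[2]);X=np.atleast_2d(X)
    return X@np.array([[c,s,0],[-s,c,0],[0,0,1]])+[p[0],p[1],0]
def w2rack(p,X):
    c,s=np.cos(p[2]),np.sin(p[2]);d=np.array(X)[:2]-p[:2];return np.array([c*d[0]+s*d[1],-s*d[0]+c*d[1]])
E
python3 - <<'E'
from h import *
M={c:robot.camera_model(c) for c in("top","scene")}
rails={}
for c in M:
    im=robot.read_camera(c); 
    L=[d["pixels"].astype(bool) for d in robot.outline_of(c,"rail_a") if d["conf"]>.4]
    hsv=cv2.cvtColor(im,cv2.COLOR_RGB2HSV)
    out=[]
    for m in L:
        w=m&(hsv[...,1]<60)&(hsv[...,2]>150)
        if w.sum()<80: continue
        v,u=np.nonzero(w);out.append((u.mean(),v.mean(),w.sum()))
    out=sorted(out);print(c,np.round(out,1));rails[c]=[o[:2] for o in out]
    for m in robot.outline_of(c,"ink_bottle")[:1]:
        v,u=np.nonzero(m["pixels"]);print(c,"bottle bbox",u.min(),u.max(),v.min(),v.max(),cv2.minAreaRect(np.c_[u,v].astype(np.float32)))
        np.save(c+"_b.npy",m["pixels"])
for c in M:
    print(c,np.round([toplane(M[c],p,.054) for p in rails[c]],4))
C=np.array([[.008,y,.054] for y in(.114,.038,-.038,-.114)])
if all(len(v)==4 for v in rails.values()):
    for cs in(["top"],["scene"],["top","scene"]):
        r=least_squares(lambda p:np.concatenate([(proj(M[c],rack2w(p,C))-rails[c]).ravel() for c in cs]),[.6,0,-.1])
        print(cs,r.x,r.cost)
    p=r.x;np.save("rack.npy",p)
    print("knobs px",[proj(M[c],rack2w(p,[[.008,.165,.064],[.008,-.165,.064]])) for c in M])
# bottle silhouette fit
def sil(m,q):
    P=[box(*q,.047,.046,0,.04),np.array([[q[0]+.012*np.cos(t),q[1]+.012*np.sin(t),z] for t in np.arange(0,6.3,.4) for z in(.04,.058)])]
    o=np.zeros((420*4,560*4),np.uint8)
    for X in P: cv2.fillConvexPoly(o,cv2.convexHull(((proj(m,X)+.5)*4).astype(np.int32)),255)
    return cv2.resize(o,(560,420),interpolation=cv2.INTER_AREA)/255.
from scipy.optimize import minimize
B={c:np.load(c+"_b.npy").astype(float) for c in M}
v,u=np.nonzero(B["top"]);x0=toplane(M["top"],(u.mean(),v.mean()),.03);print(x0)
for cs in(["top"],["scene"],["top","scene"]):
    f=lambda q:sum(np.abs(sil(M[c],q)-B[c]).sum() for c in cs)
    best=min((minimize(f,[x0[0],x0[1],a],method="Nelder-Mead",options=dict(initial_simplex=[[x0[0],x0[1],a],[x0[0]+.01,x0[1],a],[x0[0],x0[1]+.01,a],[x0[0],x0[1],a+.2]])) for a in(-.4,-.1,.2)),key=lambda r:r.fun)
    print(cs,best.x,best.fun,w2rack(p,best.x),best.x[2]-p[2])
E
```

```text
top [[257.8 199.7 208. ]
 [290.3 204.9 216. ]
 [308.  207.7 971. ]
 [324.1 209.8 212. ]
 [356.9 214.9 201. ]]
top bottle bbox 295 315 257 278 ((304.9599914550781, 267.2799987792969), (19.516149520874023, 19.79899024963379), 8.130102157592773)
scene [[278.2 200.2 195. ]
 [302.1 217.5 250. ]
 [327.6 236.5 264. ]
 [355.9 257.1 262. ]]
scene bottle bbox 254 284 255 290 ((268.0, 272.9999694824219), (31.600006103515625, 29.20000457763672), 53.13010025024414)
top [[ 0.6569  0.1633  0.054 ]
 [ 0.6445  0.0893  0.054 ]
 [ 0.638   0.0494  0.054 ]
 [ 0.633   0.0131  0.054 ]
 [ 0.6209 -0.0606  0.054 ]]
scene [[ 0.6524  0.1582  0.054 ]
 [ 0.6412  0.0834  0.054 ]
 [ 0.6289  0.0094  0.054 ]
 [ 0.6177 -0.0649  0.054 ]]
[0.5039873  0.05648139 0.03      ]Traceback (most recent call last):
  File "<stdin>", line 38, in <module>
NameError: name 'p' is not defined. Did you mean: 'np'?
```

```bash
python3 - <<'E'
from h import *
from scipy.optimize import minimize
M={c:robot.camera_model(c) for c in("top","scene")}
def fill(Ps,m):
    o=np.zeros((420*4,560*4),np.uint8)
    for X in Ps: cv2.fillConvexPoly(o,cv2.convexHull(((proj(m,X)+.5)*4).astype(np.int32)),255)
    return cv2.resize(o,(560,420),interpolation=cv2.INTER_AREA)/255.
def rl(m,p):
    return fill([rack2w(p,box(.008,y,0,.016,.072,.044,.054)) for y in(.114,.038,-.038,-.114)],m)
def bt(m,q):
    return fill([box(*q,.047,.046,0,.04),np.array([[q[0]+.012*np.cos(t),q[1]+.012*np.sin(t),z] for t in np.arange(0,6.3,.4) for z in(.04,.058)])],m)
def fit(fn,T,x0):
    res={}
    for cs in(["top"],["scene"],["top","scene"]):
        f=lambda q:sum(np.abs(fn(M[c],q)-T[c]).sum() for c in cs)
        b=min((minimize(f,[x0[0],x0[1],a],method="Nelder-Mead",options=dict(initial_simplex=np.array([x0[0],x0[1],a])+np.r_[np.zeros((1,3)),np.diag([.01,.01,.15])])) for a in(-.3,-.16,.0)),key=lambda r:r.fun)
        print(cs,np.round(b.x,4),round(b.fun,1),round(T[cs[0]].sum()));res[len(cs),cs[0]]=b.x
    return res
T={}
for c in M:
    a=np.zeros((420,560))
    robot.read_camera(c)
    for d in robot.outline_of(c,"rail_a"):
        if d["conf"]>.45 and d["pixels"].sum()<330:a=np.maximum(a,d["pixels"])
    if c=="scene":a[275:]=0
    T[c]=a
R=fit(rl,T,[.63,.05]);p=(R[1,"top"]+R[1,"scene"])/2;np.save("rack.npy",p)
q=fit(bt,{c:np.load(c+"_b.npy").astype(float) for c in M},[.503,.056])
for k in q:print(k,w2rack(R[k],q[k]),q[k][2]-R[k][2])
print("rack",p,"knobs px",[proj(M[c],rack2w(p,[[.008,.165,.064],[.008,-.165,.064]])).round() for c in M])
E
```

```text
['top'] [ 0.6313  0.0527 -0.156 ] 179.7 881
['scene'] [ 0.6324  0.0519 -0.1565] 182.3 1042
['top', 'scene'] [ 0.6318  0.0527 -0.1539] 366.9 881
['top'] [ 0.5038  0.0565 -0.0625] 67.8 381
['scene'] [ 0.5043  0.0556 -0.3105] 168.0 765
['top', 'scene'] [ 0.5041  0.0558 -0.226 ] 240.2 381
(1, 'top') [-0.12654988 -0.01601047] 0.09343119820439016
(1, 'scene') [-0.12707927 -0.01630426] -0.15405367821096147
(2, 'top') [-0.1266236  -0.01644687] -0.07206578361839422
rack [ 0.63186106  0.05231836 -0.15623054] knobs px [array([[235., 195.],
       [381., 217.]]), array([[263., 184.],
       [377., 266.]])]
```

View pics/scene0.png

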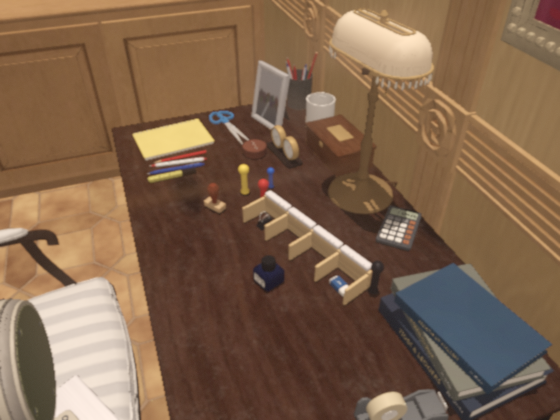

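View pics/top0.png

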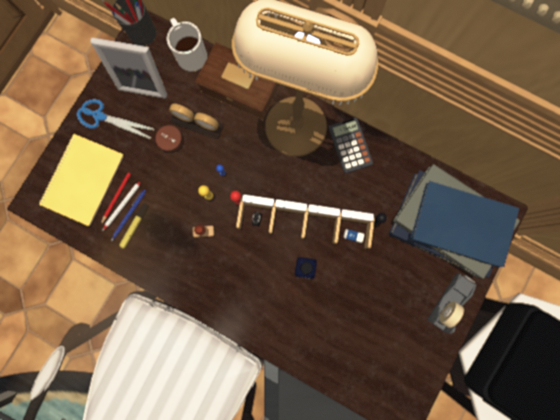

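```bash
python3 - <<'E'
from h import *
m=robot.camera_model("scene");print("lamp base",toplane(m,(360,190),.01))
p=np.load("rack.npy");s=robot.read_state();R=Ro.from_rotvec(s["orientation"])
yaw=p[2];T=np.array([[-np.cos(yaw),-np.sin(yaw),0],[-np.sin(yaw),np.cos(yaw),0],[0,0,-1]]).T
print("turn deg",np.degrees((R.inv()*Ro.from_matrix(T)).as_rotvec()))
g=rack2w(p,[[.008,.114,.10]])[0];print("goal",g,"shift tool",R.inv().apply(g-s["tool_pos"]))
E
```

```text
lamp base [0.84859875 0.07313766 0.01      ]
turn deg [ 1.44743957e-03 -6.98275539e-05 -1.69327189e+01]
goal [0.65750155 0.16368517 0.1       ] shift tool [-0.52009629 -0.1657177   0.11864581]
```

The full views show a clear desk around the rack. The lamp's shade starts at about x = 0.80, out of the way. I move above gap 1 with the fingers shut and the tool squared to the rack.

Request:
{"fn": "carry_out", "kwargs": {
  "rows": [
    [-0.06, -0.02, 0, 0, 0, -8],
    [-0.12, -0.04, 0, 0, 0, -16.9],
    [-0.18, -0.06, 0, 0, 0, -16.9],
    [-0.24, -0.08, 0, 0, 0, -16.9],
    [-0.3, -0.1, 0.02, 0, 0, -16.9],
    [-0.35, -0.115, 0.04, 0, 0, -16.9],
    [-0.4, -0.13, 0.06, 0, 0, -16.9],
    [-0.45, -0.145, 0.08, 0, 0, -16.9],
    [-0.5, -0.16, 0.095, 0, 0, -16.9],
    [-0.52, -0.166, 0.099, 0, 0, -16.9],
    [-0.52, -0.166, 0.099, 0, 0, -16.9],
    [-0.52, -0.166, 0.099, 0, 0, -16.9]
  ],
  "jaw": 255,
  "force": 20
}}

```text
t: 2.8
tool_pos: [0.6568, 0.1649, 0.1204]
orientation: [0.244, 3.132, 0.001]
force: [0.5, 0.5, -0.4]
opening: 0.0005
gripper_force: 0.0
```

```bash
cat > st.py <<'E'
from h import *
p=np.load("rack.npy");s=robot.read_state();x=s["tool_pos"];print("t",s["t"],"rack xy",w2rack(p,x).round(4),"z",x[2].round(4),"F",s["force"].round(2),"open",s["opening"])
X=Ro.from_rotvec(s["orientation"]).as_matrix();print("yawerr deg",np.degrees(np.arctan2(X[1,1],X[0,1])-np.pi/2-p[2]).round(2),"tilt",X[:,2].round(4))
E
python3 st.py; python3 - <<'E'
from h import *
s=robot.read_state();im=robot.read_camera("wrist");cv2.imwrite("pics/w1.png",im[:,:,::-1])
m=robot.camera_model("wrist");T=np.array(m["mount"]);print(T.round(3))
X=Ro.from_rotvec(s["orientation"]).as_matrix();Rc=(X@T[:3,:3]).T;t=-Rc@(X@T[:3,3]+s["tool_pos"])
mm=dict(m,R=Rc,t=t);p=np.load("rack.npy")
print(proj(mm,rack2w(p,[[.008,.165,.064]]+[[x,y,.054] for x in(0,.016) for y in(.15,.078,.074,.002)])).round())
E
```

```text
t 2.8 rack xy [0.0071 0.1151] z 0.1204 F [ 0.54  0.5  -0.35] open 0.00045987021229880486
yawerr deg 0.03 tilt [ 4.e-04  7.e-04 -1.e+00]
[[-0.    -0.965 -0.264  0.073]
 [ 1.    -0.     0.    -0.001]
 [-0.    -0.264  0.965 -0.167]
 [ 0.     0.     0.     1.   ]]
[[346. 222.]
 [324. 208.]
 [230. 208.]
 [225. 208.]
 [131. 208.]
 [323. 228.]
 [231. 228.]
 [226. 228.]
 [134. 228.]]
```

View pics/w1.png

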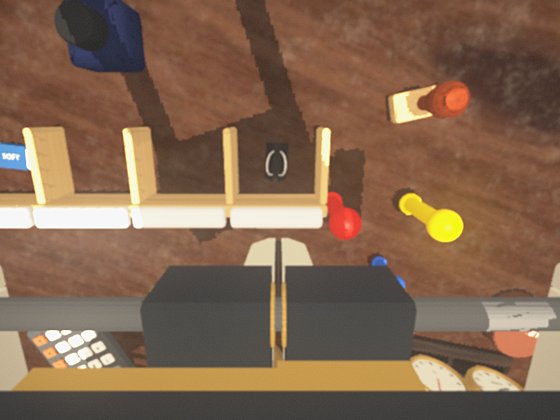

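The wrist view confirms it: the red ball is at (345,222), and the first rail piece spans columns 230–325 at rows 208–228, as predicted. I touch it.

Request:
{"fn": "carry_out", "kwargs": {
  "rows": [
    [0, 0, 0.03, 0, 0, 0],
    [0, 0, 0.055, 0, 0, 0],
    [0, 0, 0.062, 0, 0, 0],
    [0, 0, 0.066, 0, 0, 0],
    [0, 0, 0.068, 0, 0, 0],
    [0, 0, 0.068, 0, 0, 0]
  ]
}}

```text
t: 3.6
tool_pos: [0.658, 0.1643, 0.0543]
orientation: [0.245, 3.13, 0.001]
force: [-3.6, 0.8, 5.5]
opening: 0.0005
gripper_force: 2.8
```

Request:
{"fn": "carry_out", "kwargs": {
  "rows": [
    [0, 0, -0.02, 0, 0, 0],
    [0, -0.04, -0.02, 0, 0, 0],
    [0, -0.076, -0.02, 0, 0, 0],
    [0, -0.076, -0.014, 0, 0, 0],
    [0, -0.076, -0.006, 0, 0, 0],
    [0, -0.076, -0.002, 0, 0, 0],
    [0, -0.076, 0, 0, 0, 0],
    [0, -0.076, 0, 0, 0, 0]
  ]
}}

```text
t: 4.6
tool_pos: [0.6455, 0.0894, 0.0542]
orientation: [-0.244, -3.132, 0.001]
force: [-10.9, -2.1, 19.9]
opening: 0.0004
gripper_force: 10.0
```

Request:
{"fn": "carry_out", "kwargs": {
  "rows": [
    [0, 0, -0.02, 0, 0, 0],
    [0, -0.04, -0.02, 0, 0, 0],
    [0, -0.075, -0.02, 0, 0, 0],
    [0, -0.075, -0.014, 0, 0, 0],
    [0, -0.075, -0.006, 0, 0, 0],
    [0, -0.075, -0.002, 0, 0, 0],
    [0, -0.075, -0.001, 0, 0, 0],
    [0, -0.075, -0.001, 0, 0, 0]
  ]
}}

```text
t: 5.6
tool_pos: [0.6335, 0.0155, 0.0543]
orientation: [-0.243, -3.131, 0.0]
force: [-10.2, 0.2, 16.3]
opening: 0.0005
gripper_force: 8.2
```

```bash
python3 st.py
```

```text
t 5.6 rack xy [ 0.0074 -0.0361] z 0.0543 F [-10.18   0.22  16.28] open 0.0005069512252508655
yawerr deg 0.06 tilt [-9.e-04 -1.e-04 -1.e+00]
```

Request:
{"fn": "carry_out", "kwargs": {
  "rows": [
    [0, 0, -0.056, 0, 0, 0],
    [0.045, 0.027, -0.056, 0, 0, 0],
    [0.09, 0.054, -0.056, 0, 0, 0],
    [0.134, 0.08, -0.056, 0, 0, 0],
    [0.134, 0.08, -0.056, 0, 0, 0],
    [0.134, 0.08, -0.02, 0, 0, 0],
    [0.134, 0.08, 0.02, 0, 0, 0],
    [0.134, 0.08, 0.038, 0, 0, 0],
    [0.134, 0.08, 0.042, 0, 0, 0],
    [0.134, 0.08, 0.042, 0, 0, 0],
    [0.134, 0.08, 0.042, 0, 0, 0]
  ]
}}

```text
t: 6.98
tool_pos: [0.5153, 0.1144, 0.0122]
orientation: [0.246, 3.129, 0.001]
force: [-0.7, 0.6, -0.7]
opening: 0.0004
gripper_force: 0.0
```

```bash
python3 st.py
```

```text
t 6.975 rack xy [-0.1248  0.0432] z 0.0122 F [-0.66  0.64 -0.67] open 0.00036923445620945527
yawerr deg -0.04 tilt [ 2.6e-03  3.0e-04 -1.0e+00]
```

Request:
{"fn": "carry_out", "kwargs": {
  "rows": [
    [0.002, -0.006, 0, 0, 0, 0],
    [0.002, -0.012, 0, 0, 0, 0],
    [0.002, -0.016, 0, 0, 0, 0],
    [0.002, -0.02, 0, 0, 0, 0],
    [0.002, -0.024, 0, 0, 0, 0],
    [0.002, -0.028, 0, 0, 0, 0],
    [0.002, -0.031, 0, 0, 0, 0],
    [0.002, -0.034, 0, 0, 0, 0],
    [0.002, -0.036, 0, 0, 0, 0],
    [0.002, -0.036, 0, 0, 0, 0],
    [0.002, -0.036, 0, 0, 0, 0],
    [0.002, -0.03, 0, 0, 0, 0]
  ]
}}

```text
t: 8.48
tool_pos: [0.5071, 0.0849, 0.0106]
orientation: [-0.247, -3.132, 0.0]
force: [-0.3, 0.3, -0.2]
opening: 0.0006
gripper_force: 0.0
```

```bash
cat > bot.py <<'E'
from h import *
from scipy.optimize import minimize
p=np.load("rack.npy")
def bt(m,q):
    o=np.zeros((1680,2240),np.uint8)
    for X in [box(*q,.047,.046,0,.04),np.array([[q[0]+.012*np.cos(t),q[1]+.012*np.sin(t),z] for t in np.arange(0,6.3,.4) for z in(.04,.058)])]:
        cv2.fillConvexPoly(o,cv2.convexHull(((proj(m,X)+.5)*4).astype(np.int32)),255)
    return cv2.resize(o,(560,420),interpolation=cv2.INTER_AREA)/255.
def find(c,x0):
    m=robot.camera_model(c);im=robot.read_camera(c);D=robot.outline_of(c,"ink_bottle")
    if not D: print(c,"none");return
    d=D[0];T=d["pixels"].astype(float);f=lambda q:np.abs(bt(m,q)-T).sum()
    b=min((minimize(f,[*x0,a],method="Nelder-Mead",options=dict(initial_simplex=np.array([*x0,a])+np.r_[np.zeros((1,3)),np.diag([.01,.01,.15])])) for a in(-.4,-.16,.1)),key=lambda r:r.fun)
    print(c,round(d["conf"],2),"rack",w2rack(p,b.x).round(4),"relyaw",round(b.x[2]-p[2],3),"cost",round(b.fun),T.sum());return im
import sys
x0=rack2w(p,[float(sys.argv[1]),float(sys.argv[2]),0])[0][:2]
for c in("top","scene"):
    im=find(c,x0)
    if len(sys.argv)>3 and im is not None:
        u,v=proj(robot.camera_model(c),[*x0,.03])[0].astype(int);cv2.imwrite(f"pics/{c}{sys.argv[3]}.png",cv2.resize(im[max(v-75,0):v+75,u-100:u+100,::-1],None,fx=4,fy=4,interpolation=2))
E
python3 st.py; python3 bot.py -.127 -.034 b
```

```text
t 8.475 rack xy [-0.1283  0.0128] z 0.0106 F [-0.26  0.27 -0.2 ] open 0.0005517601668084948
yawerr deg -0.06 tilt [-1.e-04 -1.e-04 -1.e+00]
top none
scene 0.79 rack [-0.1268 -0.0322] relyaw -0.224 cost 237 718.0
```

View pics/sceneb.png

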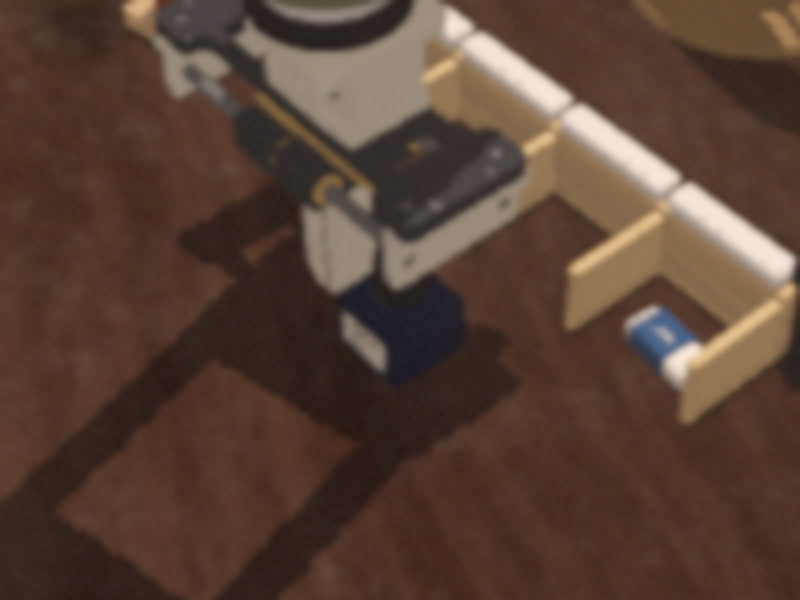

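Seen in the picture, the bottle stands upright and square at about y = -0.032. I push it the last 5 mm sideways, then go round behind it.

Request:
{"fn": "carry_out", "kwargs": {
  "rows": [
    [0, -0.006, 0, 0, 0, 0],
    [0, -0.008, 0, 0, 0, 0],
    [0, -0.01, 0, 0, 0, 0],
    [0, -0.011, 0, 0, 0, 0],
    [0, -0.011, 0, 0, 0, 0],
    [0, 0.005, 0, 0, 0, 0],
    [0, 0.012, 0, 0, 0, 0],
    [0.03, 0.012, 0, 0, 0, 0],
    [0.06, 0.012, 0, 0, 0, 0],
    [0.065, -0.02, 0, 0, 0, 0],
    [0.065, -0.051, 0, 0, 0, 0],
    [0.065, -0.051, 0, 0, 0, 0]
  ]
}}

```text
t: 10.18
tool_pos: [0.4349, 0.044, 0.0107]
orientation: [0.248, 3.132, -0.0]
force: [0.0, -0.1, -0.5]
opening: 0.0004
gripper_force: 0.0
```

```bash
python3 st.py; python3 bot.py -.127 -.037 c
```

```text
t 10.175 rack xy [-0.1933 -0.0389] z 0.0107 F [ 0.03 -0.05 -0.48] open 0.0004278778824612289
yawerr deg -0.11 tilt [ 1.e-04 -3.e-04 -1.e+00]
top 0.58 rack [-0.1261 -0.0359] relyaw 0.049 cost 35 441.0
scene 0.43 rack [-0.0989  0.0084] relyaw 0.895 cost 753 22.0
```

Request:
{"fn": "carry_out", "kwargs": {
  "rows": [
    [-0.02, 0, 0, 0, 0, 0],
    [-0.03, 0, 0, 0, 0, 0],
    [-0.036, 0, 0, 0, 0, 0],
    [-0.042, 0, 0, 0, 0, 0],
    [-0.048, 0, 0, 0, 0, 0],
    [-0.055, 0, 0, 0, 0, 0],
    [-0.062, 0, 0, 0, 0, 0],
    [-0.069, 0, 0, 0, 0, 0],
    [-0.076, 0, 0, 0, 0, 0],
    [-0.083, 0, 0, 0, 0, 0],
    [-0.09, 0, 0, 0, 0, 0],
    [-0.09, 0, 0, 0, 0, 0]
  ]
}}

```text
t: 11.88
tool_pos: [0.5246, 0.0305, 0.0108]
orientation: [0.246, 3.131, 0.0]
force: [-0.1, -0.3, -0.5]
opening: 0.0003
gripper_force: 0.0
```

```bash
python3 st.py; python3 bot.py -.075 -.037 d
```

```text
t 11.875 rack xy [-0.1025 -0.0382] z 0.0108 F [-0.12 -0.34 -0.46] open 0.00028028250768077055
yawerr deg -0.04 tilt [ 6.e-04 -1.e-04 -1.e+00]
top none
scene none
```

```bash
python3 - <<'E'
from h import *
s=robot.read_camera("scene")[180:330,180:400];w=robot.read_camera("wrist")
a=cv2.resize(s,(440,300));b=cv2.resize(w[:330],(352,207));o=np.zeros((300,792,3),np.uint8);o[:,:440]=a;o[:207,440:]=b
cv2.imwrite("pics/d.png",o[:,:,::-1])
E
```

```text
(no output)
```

View pics/d.png

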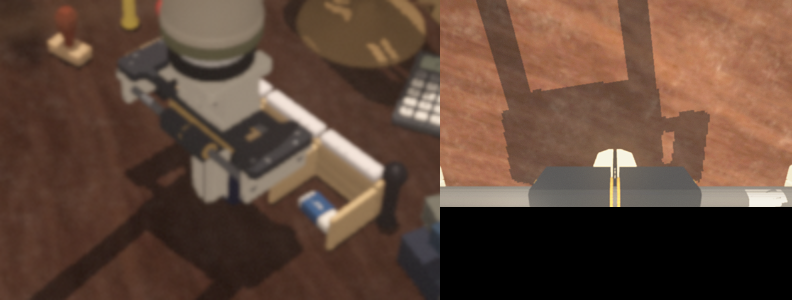

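Request:
{"fn": "carry_out", "kwargs": {
  "rows": [
    [-0.006, 0, 0, 0, 0, 0],
    [-0.012, 0, 0, 0, 0, 0],
    [-0.018, 0, 0, 0, 0, 0],
    [-0.024, 0, 0, 0, 0, 0],
    [-0.03, 0, 0, 0, 0, 0],
    [-0.035, 0, 0, 0, 0, 0],
    [-0.039, 0, 0, 0, 0, 0],
    [-0.039, 0, 0, 0, 0, 0]
  ]
}}

```text
t: 13.18
tool_pos: [0.5628, 0.0245, 0.0107]
orientation: [0.246, 3.131, -0.0]
force: [-1.1, 1.5, 0.4]
opening: 0.001
gripper_force: 0.0
```

```bash
python3 st.py
```

```text
t 13.175 rack xy [-0.0638 -0.0383] z 0.0107 F [-1.1   1.52  0.42] open 0.0009534861801018895
yawerr deg -0.04 tilt [ 4.e-04 -1.e-04 -1.e+00]
```

Request:
{"fn": "carry_out", "kwargs": {
  "rows": [
    [-0.003, 0, 0, 0, 0, 0],
    [-0.005, 0, 0, 0, 0, 0],
    [-0.007, 0, 0, 0, 0, 0],
    [-0.008, 0, 0, 0, 0, 0],
    [-0.008, 0, 0, 0, 0, 0]
  ]
}}

```text
t: 13.8
tool_pos: [0.5705, 0.0233, 0.0107]
orientation: [0.246, 3.132, -0.0]
force: [-0.9, 0.4, 0.4]
opening: 0.0006
gripper_force: 0.0
```

```bash
python3 st.py
```

```text
t 13.8 rack xy [-0.0561 -0.0382] z 0.0107 F [-0.9   0.37  0.4 ] open 0.0006179789621246253
yawerr deg -0.04 tilt [ 3.e-04 -0.e+00 -1.e+00]
```

Request:
{"fn": "carry_out", "kwargs": {
  "rows": [
    [-0.001, 0, 0, 0, 0, 0],
    [-0.002, 0, 0, 0, 0, 0],
    [-0.003, 0, 0, 0, 0, 0],
    [-0.003, 0, 0, 0, 0, 0]
  ]
}}

```text
t: 14.3
tool_pos: [0.5718, 0.023, 0.0104]
orientation: [-0.246, -3.129, 0.0]
force: [-9.0, 0.5, 6.1]
opening: 0.0009
gripper_force: 4.3
```

```bash
python3 st.py
```

```text
t 14.3 rack xy [-0.0548 -0.0383] z 0.0104 F [-9.02  0.47  6.07] open 0.0008964382690600197
yawerr deg -0.03 tilt [-3.4e-03  3.0e-04 -1.0e+00]
```

Contact with the panel at 9 N: the bottle is home. I back off straight, rise and check.

Request:
{"fn": "carry_out", "kwargs": {
  "rows": [
    [0.01, 0, 0, 0, 0, 0],
    [0.04, 0, 0, 0, 0, 0],
    [0.09, 0, 0, 0, 0, 0],
    [0.15, 0, -0.03, 0, 0, 0],
    [0.17, 0, -0.08, 0, 0, 0],
    [0.18, 0, -0.1, 0, 0, 0],
    [0.18, 0, -0.1, 0, 0, 0]
  ]
}}

```text
t: 15.18
tool_pos: [0.3969, 0.0511, 0.1126]
orientation: [0.245, 3.126, 0.001]
force: [0.9, -0.5, -0.2]
opening: 0.0004
gripper_force: 0.0
```

```bash
python3 st.py; python3 bot.py -.025 -.038 e; python3 - <<'E'
import cv2,os,numpy as np
L=[cv2.resize(cv2.imread(f"pics/{c}e.png"),(400,300)) for c in("top","scene") if os.path.exists(f"pics/{c}e.png")]
cv2.imwrite("pics/end.png",np.hstack(L))
E
```

```text
t 15.175 rack xy [-0.2319 -0.0378] z 0.1126 F [ 0.89 -0.53 -0.2 ] open 0.0004211333730473758
yawerr deg -0.01 tilt [ 0.0056  0.     -1.    ]
top 0.65 rack [-0.0235 -0.0369] relyaw 0.023 cost 77 389.0
scene 0.83 rack [-0.0229 -0.0376] relyaw 0.529 cost 234 588.0
```

View pics/end.png

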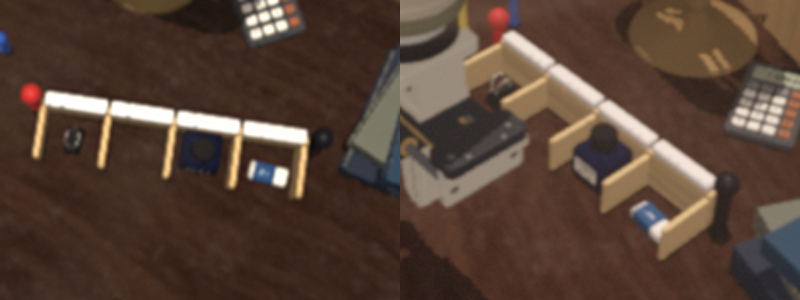

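The bottle stands upright in the third gap from the red knob, at (203,150) in the left view. It measures x = -23 mm, y = -37 mm in the rack frame. The clip and the eraser are still in their gaps. I hand in.

```bash
python3 -c "
from plant import robot
print(robot.close_job())"
```

```text
the job is handed in; nothing more can be done
None
```

I touched rails 1, 2 and 3 in order from the red knob, never the fourth, pushed the ink bottle upright against the back panel in the third gap, and handed the job in at about 15 s; no verdict was returned.

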